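# Park the two-axis scribing rig: lift the scriber, put both feeds in neutral

## Task

Park the scribing rig on the bench: first swing the scriber's lift lever fully up to its stop, so that the point is off the plate, and only then set the push-pull rods of both feed boxes, the red knob and the blue one, to their middle click (neutral); at the start one stands fully in and the other fully out, and either may be set first. Do not shift or tip the two jars and the tape measure that stand close by.

Things in the scene. Friction and masses are not known exactly. Their poses are not given: they have to be found in the camera images.
- red_box: feed box with the red knob, fixed to the bench: grey gearbox 100 (x) x 110 (y) x 92 mm high on a foot plate 116 x 126 x 10 mm. Origin: centre of its underside; z up; -x is the front, where the rod comes out. Rod axis 68 mm above the origin, along the box's own x axis at y = 0; front face at x = -50 mm; a steel bush round the rod reaches out to x = -58 mm
- red_rod (a joint): three-click push-pull selector rod with the red knob, travel 40 mm along the box's x axis: 0 = pushed fully in, 0.020 = middle click (neutral), 0.040 = pulled fully out (towards the box's -x). Starts fully in. About 10 N takes it out of an end click; beyond half way to the next click (10 mm) it springs on by itself and stays at that click. A click is strong enough to hold the rod but not against a steady push
- red_knob (a point): centre of the round red palm knob on the rod's end: disc 48 mm diameter, 16 mm thick along the rod (8 mm each side of this point), slightly domed; the rod behind it is 12 mm diameter. Between the bush and the back of the knob 40 mm of rod is free when fully in, 60 mm at the middle click, 80 mm when fully out. Axes as the box's
- blue_box: feed box with the blue knob, fixed to the bench: grey gearbox 100 (x) x 110 (y) x 92 mm high on a foot plate 116 x 126 x 10 mm. Origin: centre of its underside; z up; -x is the front, where the rod comes out. Rod axis 68 mm above the origin, along the box's own x axis at y = 0; front face at x = -50 mm; a steel bush round the rod reaches out to x = -58 mm
- blue_rod (a joint): three-click push-pull selector rod with the blue knob, travel 40 mm along the box's x axis: 0 = pushed fully in, 0.020 = middle click (neutral), 0.040 = pulled fully out (towards the box's -x). Starts fully out. About 10 N takes it out of an end click; beyond half way to the next click (10 mm) it springs on by itself and stays at that click. A click is strong enough to hold the rod but not against a steady push
- blue_knob (a point): centre of the round blue palm knob on the rod's end: disc 48 mm diameter, 16 mm thick along the rod (8 mm each side of this point), slightly domed; the rod behind it is 12 mm diameter. Between the bush and the back of the knob 40 mm of rod is free when fully in, 60 mm at the middle click, 80 mm when fully out. Axes as the box's
- scriber_stand: green scribing head on a column, fixed to the bench: foot 110 (x) x 86 (y) x 12 mm, head 82 x 64 mm with its top 154 mm above the bench, front at x = -32 mm. Origin: centre of the underside; z up; -x is the front, to which the lowered lever points
- lever_pivot (a point): pivot of the lift lever on top of the head, 165 mm above the bench, 20 mm behind (+x of) the stand's origin; axes as the stand's (lever turns about its y axis)
- lever_bar (a point): middle of the black cross bar at the lever's end: 60 mm long along the stand's y axis, 14 mm diameter, 85 mm from the pivot on a steel arm of 10 mm diameter
- lift_lever (a joint): angle of the lift lever: 0 = lowered (arm points to the stand's front, -x, and 0.44 rad above level, so the bar is 201 mm above the bench), 1.2 = fully up against its stop (arm just past upright, bar 250 mm above the bench). Starts between 0 and 0.15. It stays where it is left; stiff hinge, 0.13 N m (about 1.5 N square to the arm at the bar); pushing the bar backwards and up from the front raises it. The scriber rises with it
- red_lid_jar: loose jar with a red lid, 64 mm diameter, 88 mm high, standing on the box's +y side of the red knob's rod, 82 to 98 mm from its axis; origin at the centre of its underside
- yellow_lid_jar: loose jar with a yellow lid, 60 mm diameter, 76 mm high, standing on the box's +y side of the blue knob's rod, 82 to 98 mm from its axis; origin at the centre of its underside
- tape_measure: loose yellow tape measure, 75 x 89 x 34 mm, lying in front of the scriber stand; origin at the centre of its underside
Not all that is in view belongs to the job. What is shaped like the tape_measure but orange is not meant.

How it is judged (in metres and radians):
On the way, in this order (a step that is already met when the one before it is completed fails the run):
1. the lift lever is fully up, both rods still away from the middle (value of joint lift_lever above 1.05 rad and not (value of joint red_rod between 0.0165 and 0.0235 m) and not (value of joint blue_rod between 0.0165 and 0.0235 m)), for 0.2 s.
2. one rod stands at its middle click, lever still up (value of joint lift_lever above 1.05 rad and (value of joint red_rod between 0.0165 and 0.0235 m or value of joint blue_rod between 0.0165 and 0.0235 m)), for 0.2 s.
3. both rods stand at their middle clicks, lever still up (value of joint lift_lever above 1.05 rad and value of joint red_rod between 0.0165 and 0.0235 m and value of joint blue_rod between 0.0165 and 0.0235 m), for 0.2 s.
At the end, for the whole second after the job is handed in: the lift lever is up (1.05 rad or more of 1.2), both rods rest at the middle click (0.020 m, within 3.5 mm), and the two jars and the tape measure stand upright within 20 mm of where they were (all of step 3 and velocity of joint red_rod between -0.005 and 0.005 m/s and velocity of joint blue_rod between -0.005 and 0.005 m/s and distance of each of red_lid_jar, yellow_lid_jar, tape_measure from where it was at the start of the episode below 0.02 m and angle between each of red_lid_jar, yellow_lid_jar, tape_measure's own z axis and vertical below 0.2 rad); the robot touches nothing.
It fails at once if a jar or the tape measure is shifted by more than 20 mm or tipped (distance of any of red_lid_jar, yellow_lid_jar, tape_measure from where it was at the start of the episode above 0.02 m or angle between any of red_lid_jar, yellow_lid_jar, tape_measure's own z axis and vertical above 0.3 rad).
It fails at once if a rod is moved out of its end click while the lever is still down (not (value of joint lift_lever above 0.9 rad) and (value of joint red_rod above 0.009 m or value of joint blue_rod below 0.031 m)).
It also fails if it takes over 54 s, if anything falls off the work surface, if the arm or the gripper's body presses on something with over 40 N, if the wrist force passes 120 N, or if a joint passes its speed limit or range.

## Robot

A 6-joint arm with a two-finger parallel gripper is mounted at the origin on a cart in front of the work surface, level with it; the furniture and walls round the work are solid. World frame = base frame: x ahead of the robot, y to its left, z up, the work surface at z = 0. Lengths are in mm, angles in rad, forces in N, time in s.
With the tool pointing down it reaches from about 350 to 775 mm from the base axis. Payload 7.3 kg.
Tool frame: the origin (TCP) lies at the very end of the fingers, on their centre line; the grasp point (between the pads) lies 19 mm behind it; z points along the fingers, y is the direction in which the jaws open and shut (so a half turn about z gives the same grasp; the last joint's range is limited). The gripper opens to 92 mm and grips with 3 to 60 N. Pads are 19 mm wide; open, the fingers measure 130 mm over their backs; the gripper's body (75 mm by 190 mm) begins 47 mm behind the grasp point.
Start: joints at [1.104, 0.342, 1.524, -0, 1.275, -0.146], TCP at [165.532, 498.241, 226.741] pointing down, gripper open.
Joint ranges: [-2.53, 2.53], [-0.77, 2.02], [0.04, 2.7], [-1, 4.14], [0.28, 2.66], [-3.11, 3.11]. Speed limits (rad/s): [2.57, 2.57, 3.14, 3.14, 3.14, 3.14].

## Interface

Orientations are given as a rotation vector (axis times angle).
In Python, from plant import env gives the robot as it stands. The module is installed in compiled form; this text tells all that it offers.
- The arm moves only by the tool step_arm, never from a script. Its argument "rows" is a list of rows, each a list of 3 entries, a list of its own where there are three numbers: the shift along the tool's x, y, z in units of 40 mm (1.0 is 40 mm), then the turn about the tool's z in units of 6 degrees (1.0 is 6 degrees), then the closure, from -1 (fully open) to 1 (shut). A call has 1 to 8 rows; each row is the pose to reach, as a shift and turn from the pose commanded when the call began, along the tool's axes at that moment; what a row does not reach only later rows make up. A row lasts 1/12 s, in which the tool goes at most 41.7 mm and 7.16 degrees, less where a joint would pass 70% of its speed; a pose out of reach is approached as far as the arm can. A call with a gripper value outside its range is refused whole. The fingers move at their own pace and stop on an object; "force" is the grip in N (left out, the last holds). Time passes only in rows, so rows that repeat a pose let the fingers close. It gives the time, the measured TCP pose, the force and the opening at its end, in the units of the state.
- env.read_state(): the state, without advancing time (a new reading comes with each control period).
- env.get_image(name): name is "scene" or "top" or "wrist"; returns the picture (480x640x3 uint8, blue, green, red); there is no depth.
- env.calibration(name): a dict with "mtx" (3x3 intrinsics, pixels), "world_to_cam" (4x4, takes a point from world to camera coordinates); the wrist camera has in their place "T_tool_cam" (4x4, takes a point from camera to tool coordinates, whose origin is the TCP and whose axes are the flange's). Camera axes: x right, y up, looking along -z (the intrinsics and any distortion apply to the point x, -y, -z); pixel columns grow to the right and rows downward; lengths in mm; the calibration is good to about 2 mm. A picture is of the moment at which its call begins: read the wrist's pose just before it. calibration takes no time and is no camera call.
- env.finish_job(): hands the job in, once; it reports no verdict.
The state is a dict: "time": time; "joint_positions": joint angles; "joint_velocities": joint speeds; "joint_torque": joint torques, N m; "position": TCP position; "orientation": TCP orientation; "wrist_force": force on the tool from outside, world axes, zero at the start; "ft_torque": the same for the moment, N m; "finger_gap": opening from 0.0 (shut) to 1.0 (fully open).
Only numpy, scipy, OpenCV 4.12 (cv2) and the standard library are available. Lean on these libraries where they do the work, as an engineer would, in place of code of your own. Each camera call takes 0.05 s, during which the arm holds its last target.

## Working session

There is one attempt and no reset: what is moved stays moved. The work goes in short steps, Python scripts to look and compute and a tool call to move; the robot and the scene stay as the last step left them, time stands still between calls to the robot, and variables do not carry over. Pictures are saved under pics/ and viewed, and the job is handed in when it is done.

Besides the shell and the picture viewer there is one more tool, called after "Emit:" by a JSON object that holds its "op" and its "data". step_arm: Moves the arm, as the interface text tells. Its arguments: {"type":"object","properties":{"rows":{"type":"array","items":{"type":"array"}},"force":{"type":"number"}},"required":["rows"]}

```bash
mkdir -p pics; python3 - <<'E'
from plant import env
import cv2,numpy as np
np.set_printoptions(precision=4,suppress=True)
s=env.read_state();print(s)
for n in("scene","top","wrist"):
    cv2.imwrite(f"pics/{n}0.png",env.get_image(n));print(n,env.calibration(n))
E
```

```text
{'time': 0.0, 'joint_positions': array([ 1.104 ,  0.3427,  1.525 ,  0.    ,  1.2754, -0.146 ]), 'joint_velocities': array([-0.0003, -0.0001,  0.0006, -0.0005, -0.0001,  0.001 ]), 'joint_torque': array([  0.0015, -43.1239, -24.4228,   0.0719,   0.0557,  -0.0001]), 'position': array([165.3335, 497.8613, 226.0469]), 'orientation': array([-0.5017, -3.1008,  0.0023]), 'wrist_force': array([-0.1981,  0.2953,  0.4902]), 'ft_torque': array([-0.0037, -0.0533,  0.0608]), 'finger_gap': 0.9976413266187244}
scene {'mtx': array([[607.3205,   0.    , 316.3927],
       [  0.    , 607.3205, 235.27  ],
       [  0.    ,   0.    ,   1.    ]]), 'world_to_cam': array([[   0.79  ,   -0.6129,   -0.0172, -286.6056],
       [   0.3173,    0.3846,    0.8668, -359.9575],
       [  -0.5246,   -0.6903,    0.4983, -988.9781],
       [   0.    ,    0.    ,    0.    ,    1.    ]])}
top {'mtx': array([[475.8   ,   0.    , 318.7346],
       [  0.    , 475.8   , 243.5376],
       [  0.    ,   0.    ,   1.    ]]), 'world_to_cam': array([[   -0.0073,    -0.9999,     0.012 ,   190.9279],
       [    0.9932,    -0.0059,     0.1159,  -551.4563],
       [   -0.1158,     0.0127,     0.9932, -1100.1986],
       [    0.    ,     0.    ,     0.    ,     1.    ]])}
wrist {'mtx': array([[344.7785,   0.    , 321.6755],
       [  0.    , 344.7785, 240.3264],
       [  0.    ,   0.    ,   1.    ]]), 'T_tool_cam': array([[   0.0005,    0.9524,    0.3048,   82.4549],
       [   1.    ,   -0.0004,   -0.0004,   -0.5666],
       [  -0.0002,    0.3048,   -0.9524, -159.4728],
       [   0.    ,    0.    ,    0.    ,    1.    ]])}
```

View pics/scene0.png

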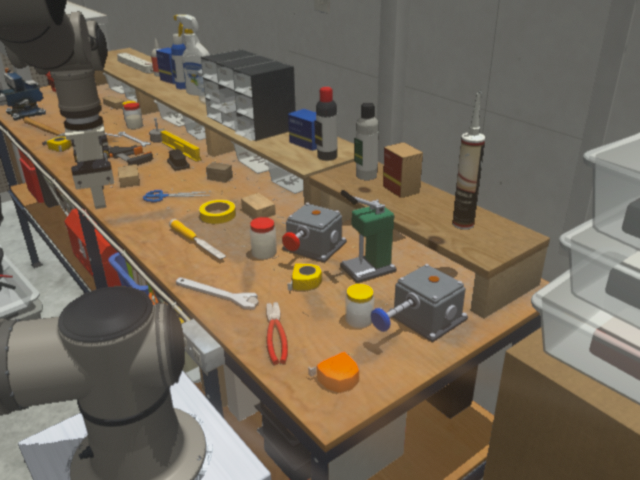

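View pics/top0.png

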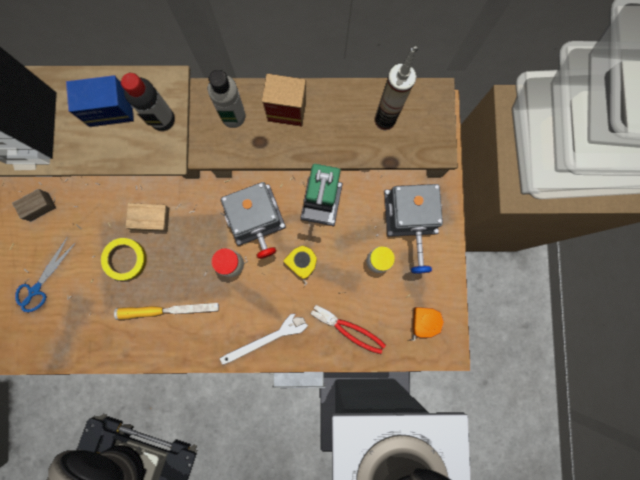

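View pics/wrist0.png

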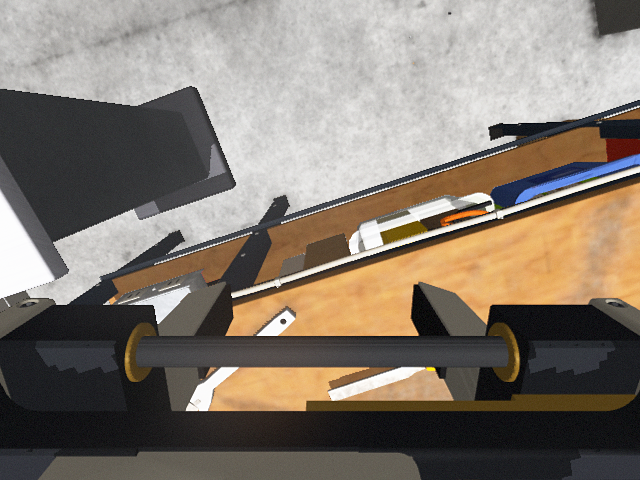

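```bash
python3 - <<'E'
import cv2
a=cv2.imread("pics/top0.png");b=cv2.imread("pics/scene0.png")
cv2.imwrite("pics/c1.png",cv2.resize(a[160:290,205:335],(780,600)[::1] if 0 else (600,600),interpolation=2))
cv2.imwrite("pics/c2.png",cv2.resize(a[165:295,345:475],(600,600),interpolation=2))
cv2.imwrite("pics/c3.png",cv2.resize(b[180:340,240:480],(800,533),interpolation=2))
E
```

```text
(no output)
```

View pics/c1.png

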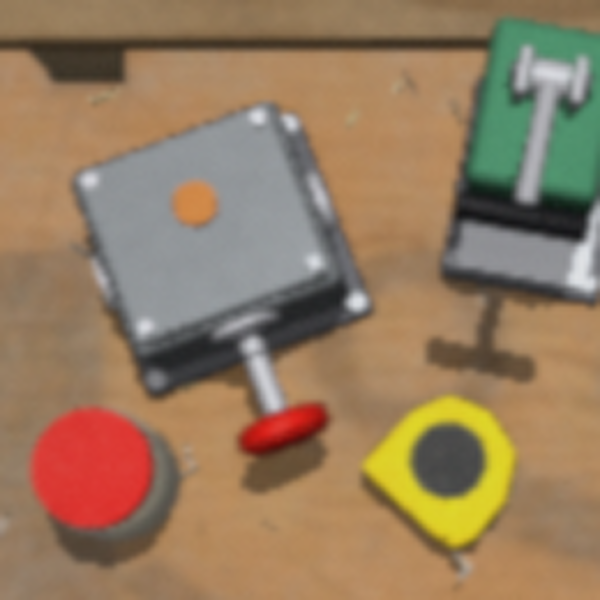

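View pics/c2.png

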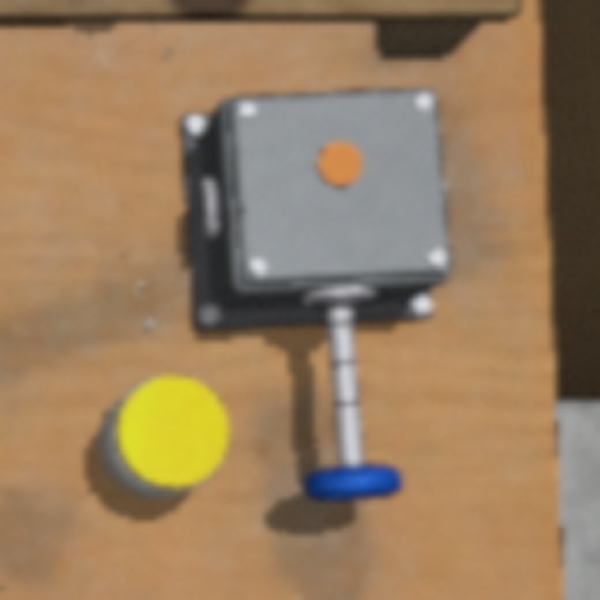

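View pics/c3.png

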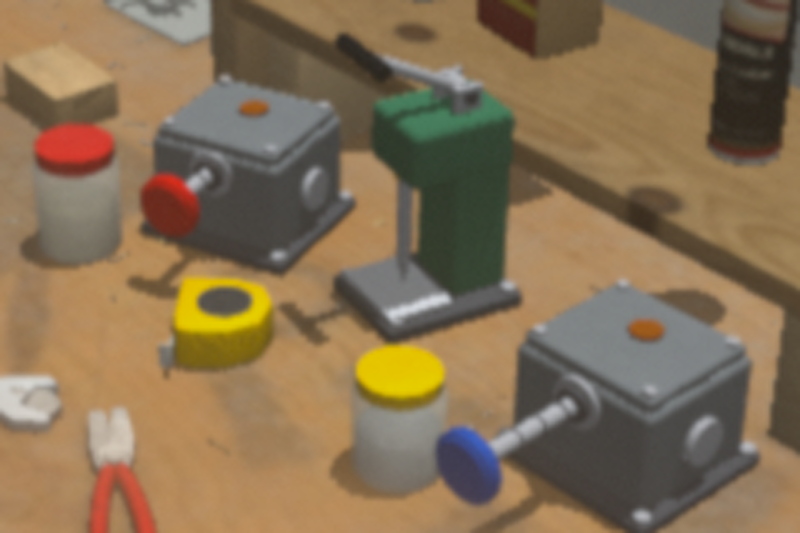

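```bash
cat > h.py <<'E'
from plant import env
import cv2,numpy as np
from scipy.spatial.transform import Rotation as R
np.set_printoptions(precision=3,suppress=True)
def ray(n,p):
    c=env.calibration(n);M=c["world_to_cam"];K=c["mtx"]
    d=np.array([(p[0]-K[0,2])/K[0,0],-(p[1]-K[1,2])/K[1,1],-1.])
    o=-M[:3,:3].T@M[:3,3];d=M[:3,:3].T@d
    return o,d/np.linalg.norm(d)
def plane(n,p,z):
    o,d=ray(n,p);return o+d*(z-o[2])/d[2]
def tri(p,q):
    o1,d1=ray("top",p);o2,d2=ray("scene",q)
    A=np.c_[d1,-d2];t=np.linalg.lstsq(A,o2-o1,rcond=None)[0]
    a=o1+t[0]*d1;b=o2+t[1]*d2
    return (a+b)/2,np.linalg.norm(a-b)
def proj(n,P):
    c=env.calibration(n);M=c["world_to_cam"];K=c["mtx"]
    v=M[:3,:3]@np.asarray(P,float)+M[:3,3];return np.array([K[0,0]*v[0]/-v[2]+K[0,2],-K[1,1]*v[1]/-v[2]+K[1,2]])
def c1(x,y):return (205+x/4.615,160+y/4.615)
def c2(x,y):return (345+x/4.615,165+y/4.615)
def c3(x,y):return (240+x*.3,180+y*.3)
E
python3 - <<'E'
from h import *
print("redknob",tri(c1(283,428),c3(170,204)),plane("top",c1(283,428),68))
print("red bush",plane("top",c1(245,325),68), plane("top",c1(253,343),68))
print("red top corners z92",[plane("top",c1(*p),92)[:2] for p in((75,180),(265,105),(335,280),(143,345))])
print("red foot front corners z10",[plane("top",c1(*p),10)[:2] for p in((155,393),(368,310))])
print("blueknob",tri(c2(353,482),c3(470,465)),plane("top",c2(353,482),68))
print("blue bush",plane("top",c2(342,310),68))
print("blue top corners",[plane("top",c2(*p),92)[:2] for p in((225,100),(436,90),(452,275),(235,290))])
print("blue foot corners z10",[plane("top",c2(*p),10)[:2] for p in((197,328),(436,315),(183,113))])
print("bar",tri(c1(526,211),c3(363,57)))
print("bar z201",plane("top",c1(526,211),201),plane("scene",c3(363,57),201),plane("scene",c3(363,57),206))
print("pivot",plane("top",c1(551,75),165),tri(c1(551,75),c3(460,88)))
print("head front",[plane("top",c1(*p),154)[:2] for p in((500,20),(467,190),(585,207))])
print("foot scr",[plane("top",c1(*p),12)[:2] for p in((443,270),(595,297))])
print("jars", plane("top",c1(92,468),88),plane("top",c2(173,432),76),plane("top",c1(445,465),34))
E
```

```text
redknob (array([527.402, 308.068,  69.284]), np.float64(0.8184112216790069)) [527.87  307.969  68.   ]
red bush [579.613 327.186  68.   ] [570.527 323.136  68.   ]
red top corners z92 [array([648.541, 408.338]), array([685.793, 315.368]), array([598.122, 280.603]), array([566.561, 373.954])]
red foot front corners z10 [array([552.351, 380.659]), array([595.655, 269.299])]
blueknob (array([486.983, -46.69 ,  69.343]), np.float64(0.5004809046464279)) [487.264 -47.154  68.   ]
blue bush [573.455 -44.423  68.   ]
blue top corners [array([675.349,  15.736]), array([679.945, -89.216]), array([587.144, -93.681]), array([580.29 ,  13.261])]
blue foot corners z10 [array([572.417,  19.297]), array([ 578.612, -107.206]), array([687.954,  23.98 ])]
bar (array([607.644, 189.708, 205.971]), np.float64(4.266414350014291))
bar z201 [610.401 188.398 201.   ] [612.033 198.017 201.   ] [605.435 190.355 206.   ]
pivot [681.221 175.893 165.   ] (array([681.284, 176.032, 163.863]), np.float64(0.563876383428901))
head front [array([710.536, 199.236]), array([629.724, 215.01 ]), array([621.449, 160.398])]
foot scr [array([616.435, 229.724]), array([601.614, 149.776])]
jars [506.971 398.549  88.   ] [512.044  42.928  76.   ] [511.677 228.464  34.   ]
```

```bash
cat >> h.py <<'E'
def plan(target,yaw=None):
    """shift units & turn units to reach world target; yaw(deg)=direction of tool x axis modulo 180"""
    s=env.read_state();T=R.from_rotvec(s["orientation"]).as_matrix();p=s["position"]
    sh=T.T@(np.asarray(target,float)-p)/40
    print("t",s["time"],"pos",p,"F",s["wrist_force"],"gap",s["finger_gap"],"j",s["joint_positions"])
    print("tool x",T[:,0],"y",T[:,1],"z",T[:,2])
    cur=np.degrees(np.arctan2(T[1,0],T[0,0]))
    print("shift units",sh, "xyaw",cur)
    if yaw is not None:
        # turning +about tool z (down) lowers world yaw
        d=(cur-yaw+90)%180-90;print("turn units",d/6)
E
python3 - <<'E'
from h import *
plan((564,198,186),-10.5)
E
```

```text
t 0.15 pos [165.367 497.941 226.179] F [ 0.081  0.745 -0.124] gap 0.9992380609735744 j [ 1.104  0.343  1.525  0.     1.275 -0.146]
tool x [-0.949  0.315  0.   ] y [ 0.315  0.949 -0.001] z [-0.001 -0.001 -1.   ]
shift units [-11.822  -3.972   1.007] xyaw 161.6186357181617
turn units -1.3135607136397123
```

Emit:
{"op": "step_arm", "data": {"rows": [[[-1,-0.3,0],-0.2,1],[[-2,-0.7,0],-0.4,1],[[-3,-1,0],-0.6,1],[[-4,-1.3,0],-0.8,1],[[-5,-1.7,0],-1,1],[[-6,-2,0],-1.2,1],[[-7,-2.3,0],-1.3,1],[[-8,-2.7,0],-1.3,1]], "force": 20}}

```text
time: 0.82
position: [433.1, 296.5, 226.6]
orientation: [-0.289, -3.128, -0.0]
wrist_force: [0.3, 0.3, -0.8]
finger_gap: 0.467
```

```bash
python3 - <<'E'
from h import *
plan((564,198,186),-10.5)
E
```

```text
t 0.8167 pos [433.068 296.453 226.595] F [ 0.271  0.283 -0.848] gap 0.4670475607325971 j [ 0.454  0.342  1.525  0.     1.275 -0.933]
tool x [-0.983  0.183  0.   ] y [0.183 0.983 0.   ] z [ 0.  0. -1.]
shift units [-3.669 -1.821  1.014] xyaw 169.4536503305328
turn units -0.007724944911198388
```

Emit:
{"op": "step_arm", "data": {"rows": [[[-0.9,-0.4,0],0,1],[[-1.8,-0.9,0.2],0,1],[[-2.7,-1.3,0.5],0,1],[[-3.5,-1.8,0.8],0,1],[[-3.6,-1.8,1],0,1],[[-3.6,-1.8,1],0,1],[[-3.6,-1.8,1],0,1]]}}

```text
time: 1.4
position: [559.2, 200.7, 185.9]
orientation: [-0.29, -3.126, 0.0]
wrist_force: [-0.6, -0.3, -0.4]
finger_gap: 0.015
```

```bash
python3 - <<'E'
from h import *
plan((608,190,206),-10.5)
a=env.get_image("top");b=env.get_image("scene");w=env.get_image("wrist")
cv2.imwrite("pics/p1.png",np.hstack([cv2.resize(a[140:280,220:360],(400,400),interpolation=2),cv2.resize(b[140:300,280:440],(400,400),interpolation=2)]))
cv2.imwrite("pics/w1.png",w)
E
```

```text
t 1.4 pos [559.154 200.696 185.947] F [-0.613 -0.3   -0.372] gap 0.014534774663185512 j [ 0.215  0.502  1.386  0.001  1.256 -1.17 ]
tool x [-0.983  0.184  0.002] y [ 0.184  0.983 -0.   ] z [-0.002  0.    -1.   ]
shift units [-1.248 -0.038 -0.504] xyaw 169.3811207851271
turn units -0.01981320247881513
```

View pics/p1.png

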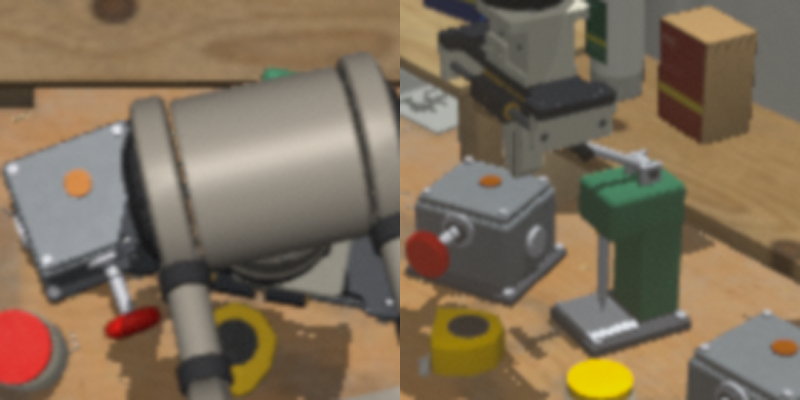

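View pics/w1.png

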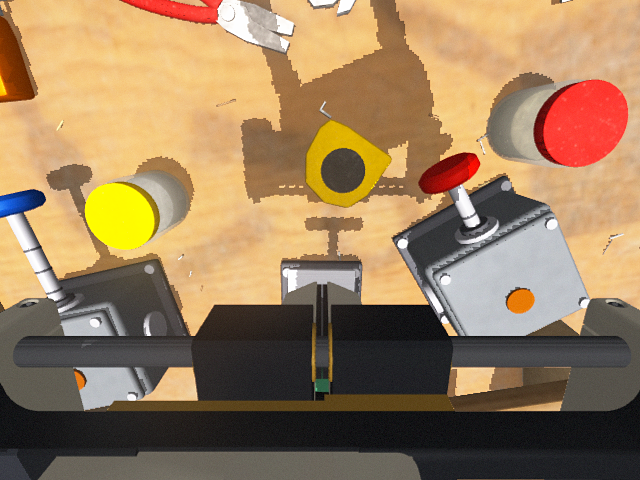

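Emit:
{"op": "step_arm", "data": {"rows": [[[-0.3,0,0],0,1],[[-0.6,0,0],0,1],[[-0.8,0,0],0,1],[[-1.0,0,-0.1],0,1],[[-1.2,0,-0.2],0,1],[[-1.4,0,-0.3],0,1],[[-1.6,0,-0.4],0,1],[[-1.8,0,-0.5],0,1]]}}

```text
time: 2.22
position: [620.6, 192.1, 213.5]
orientation: [-0.279, -3.114, -0.003]
wrist_force: [-5.9, 1.1, 6.0]
finger_gap: 0.003
```

```bash
python3 - <<'E'
from h import *
plan((667.7,178.5,222),-10.5)
b=env.get_image("scene")
cv2.imwrite("pics/p2.png",cv2.resize(b[140:300,280:440],(500,500),interpolation=2))
E
```

```text
t 2.2167 pos [620.566 192.084 213.506] F [-5.9    1.092  5.984] gap 0.003361529184090994 j [ 0.179  0.594  1.149  0.006  1.412 -1.213]
tool x [-0.984  0.178  0.015] y [0.178 0.984 0.   ] z [-0.015  0.003 -1.   ]
shift units [-1.217 -0.124 -0.231] xyaw 169.75021653652874
turn units 0.04170275608812327
```

View pics/p2.png

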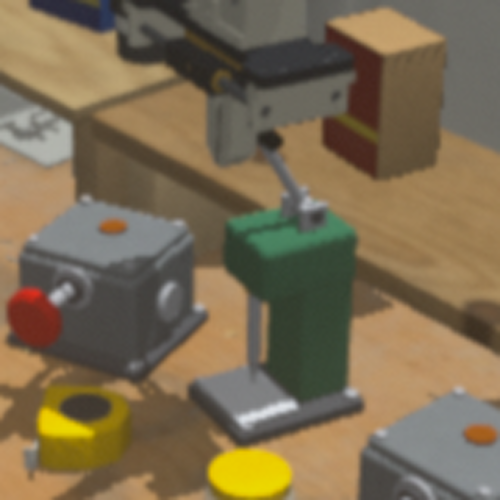

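Emit:
{"op": "step_arm", "data": {"rows": [[[-0.2,0,-0.1],0,1],[[-0.4,0,-0.2],0,1],[[-0.55,0,-0.25],0,1],[[-0.7,0,-0.3],0,1],[[-0.8,0,-0.3],0,1],[[-0.9,0,-0.3],0,1],[[-1.0,0,-0.3],0,1],[[-1.0,0,-0.3],0,1]]}}

```text
time: 2.93
position: [668.8, 180.3, 218.6]
orientation: [-0.289, -3.124, -0.0]
wrist_force: [-8.1, 1.8, 3.7]
finger_gap: 0.008
```

```bash
python3 - <<'E'
from h import *
plan((667.7,178.5,222),-10.5)
b=env.get_image("scene")
cv2.imwrite("pics/p3.png",cv2.resize(b[140:300,280:440],(500,500),interpolation=2))
E
```

```text
t 2.9333 pos [668.808 180.326 218.567] F [-8.052  1.831  3.734] gap 0.007525220363557345 j [ 0.152  0.674  0.99   0.001  1.482 -1.234]
tool x [-0.983  0.183  0.004] y [ 0.183  0.983 -0.   ] z [-0.004  0.    -1.   ]
shift units [ 0.019 -0.05  -0.086] xyaw 169.4277688261725
turn units -0.012038528971250647
```

View pics/p3.png

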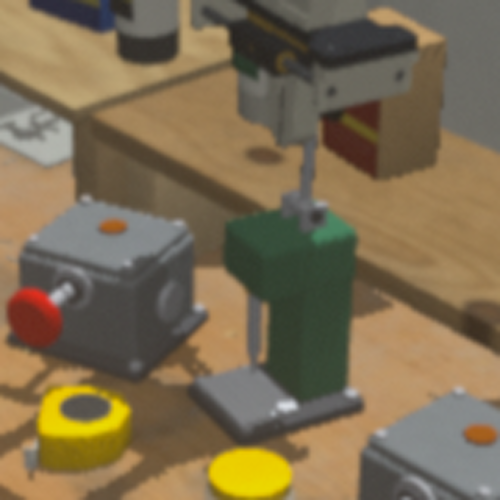

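Emit:
{"op": "step_arm", "data": {"rows": [[[-0.1,0,0],0,1],[[-0.2,0,0],0,1],[[-0.2,0,0],0,1],[[-0.2,0,0],0,1]]}}

```text
time: 3.32
position: [669.2, 180.2, 218.6]
orientation: [-0.284, -3.107, 0.003]
wrist_force: [-37.9, 1.2, 13.5]
finger_gap: 0.003
```

Emit:
{"op": "step_arm", "data": {"rows": [[[0,0,0],0,1],[[0.2,0,0],0,1],[[0.5,0,0],0,1],[[1,0,0],0,1],[[1.5,0,0],0,1],[[2,0,-0.2],0,1],[[2.4,0,-0.2],0,1],[[2.4,0,-0.2],0,1]]}}

```text
time: 3.98
position: [581.7, 196.8, 227.5]
orientation: [0.288, 3.128, 0.0]
wrist_force: [-0.1, -0.5, -0.7]
finger_gap: 0.005
```

```bash
python3 - <<'E'
from h import *
plan((553.6,318.1,150),21.3)
b=env.get_image("scene")
cv2.imwrite("pics/p4.png",cv2.resize(b[140:300,280:440],(500,500),interpolation=2))
E
```

```text
t 3.9833 pos [581.683 196.771 227.516] F [-0.115 -0.471 -0.735] gap 0.004835041388060815 j [ 0.201  0.508  1.26   0.     1.374 -1.186]
tool x [-0.983  0.183  0.   ] y [0.183 0.983 0.   ] z [ 0.  0. -1.]
shift units [1.244 2.854 1.938] xyaw 169.48233370275935
turn units -5.302944382873444
```

View pics/p4.png

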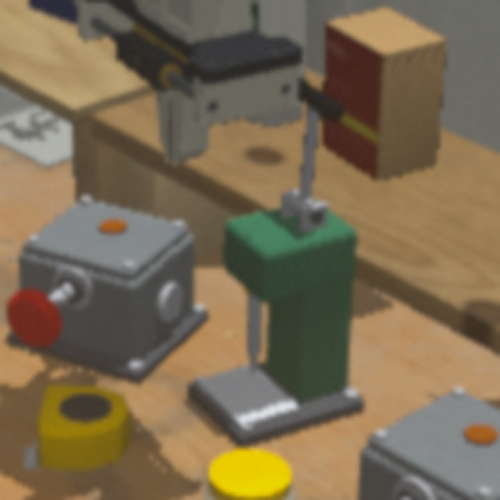

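Emit:
{"op": "step_arm", "data": {"rows": [[[0.4,0.6,0],-0.9,0.4],[[0.8,1.2,0],-1.8,0.4],[[1.2,1.8,0.3],-2.7,0.4],[[1.24,2.4,0.6],-3.6,0.4],[[1.24,2.85,1],-4.5,0.4],[[1.24,2.85,1.4],-5.3,0.4],[[1.24,2.85,1.9],-5.3,0.4],[[1.24,2.85,1.9],-5.3,0.4]]}}

```text
time: 4.7
position: [554.6, 316.6, 145.7]
orientation: [0.577, -3.081, 0.003]
wrist_force: [-0.3, -0.7, -0.0]
finger_gap: 0.299
```

```bash
python3 - <<'E'
from h import *
plan((553.6,318.1,50),21.3)
b=env.get_image("scene");w=env.get_image("wrist")
cv2.imwrite("pics/p5.png",cv2.resize(b[140:300,220:380],(500,500),interpolation=2));cv2.imwrite("pics/w5.png",w)
E
```

```text
t 4.7 pos [554.642 316.599 145.71 ] F [-0.285 -0.655 -0.03 ] gap 0.29888325252645903 j [ 0.399  0.621  1.292 -0.     1.237 -1.542]
tool x [-0.932 -0.362  0.007] y [-0.362  0.932 -0.001] z [-0.007 -0.003 -1.   ]
shift units [-0.007  0.046  2.393] xyaw -158.77687963201905
turn units -0.012813272003176243
```

View pics/p5.png

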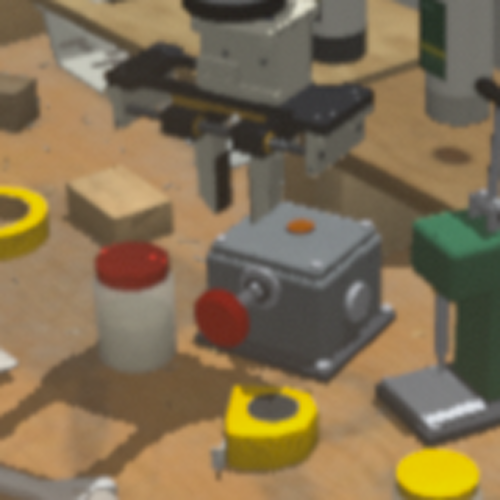

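View pics/w5.png

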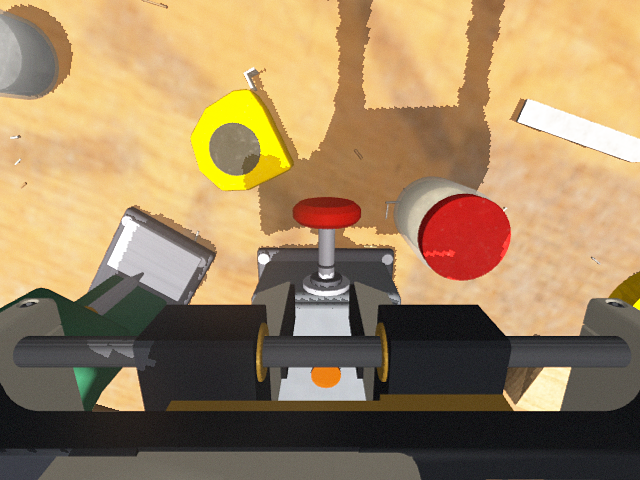

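```bash
cat >> h.py <<'E'
def wray(p,z):
    s=env.read_state();T=R.from_rotvec(s["orientation"]).as_matrix();c=env.calibration("wrist");K=c["mtx"];M=c["T_tool_cam"]
    d=np.array([(p[0]-K[0,2])/K[0,0],-(p[1]-K[1,2])/K[1,1],-1.])
    d=T@M[:3,:3]@d;o=T@M[:3,3]+s["position"];return o+d*(z-o[2])/d[2]
E
python3 - <<'E'
from h import *
for p,z in(((327,212),68),((326,282),68),((464,237),88)):print(wray(p,z))
E
```

```text
[529.86  310.075  68.   ]
[581.088 329.384  68.   ]
[508.4   400.287  88.   ]
```

Emit:
{"op": "step_arm", "data": {"rows": [[[0,0.05,0.4],0,0.4],[[0,0.05,0.8],0,0.4],[[0,0.05,1.2],0,0.4],[[0,0.05,1.6],0,0.4],[[0,0.05,2.0],0,0.4],[[0,0.05,2.3],0,0.4],[[0,0.05,2.4],0,0.4],[[0,0.05,2.4],0,0.4]]}}

```text
time: 5.47
position: [555.2, 319.0, 54.5]
orientation: [0.577, -3.088, 0.0]
wrist_force: [0.3, 0.2, 0.5]
finger_gap: 0.304
```

```bash
python3 - <<'E'
from h import *
plan((553.6,318.1,50),21.3)
b=env.get_image("scene");w=env.get_image("wrist")
cv2.imwrite("pics/p6.png",cv2.resize(b[140:300,220:380],(500,500),interpolation=2));cv2.imwrite("pics/w6.png",w)
E
```

```text
t 5.4667 pos [555.179 318.998  54.48 ] F [0.251 0.188 0.454] gap 0.30355758166710506 j [ 0.402  0.716  1.386  0.     1.04  -1.539]
tool x [-0.932 -0.361  0.001] y [-0.361  0.932  0.   ] z [-0.001 -0.    -1.   ]
shift units [ 0.045 -0.007  0.112] xyaw -158.8145246813934
turn units -0.01908744689890322
```

View pics/p6.png

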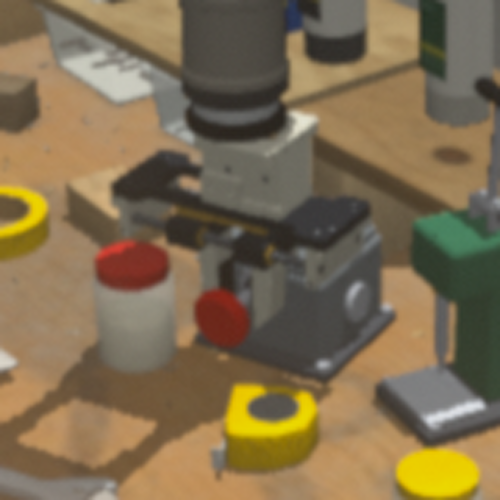

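View pics/w6.png

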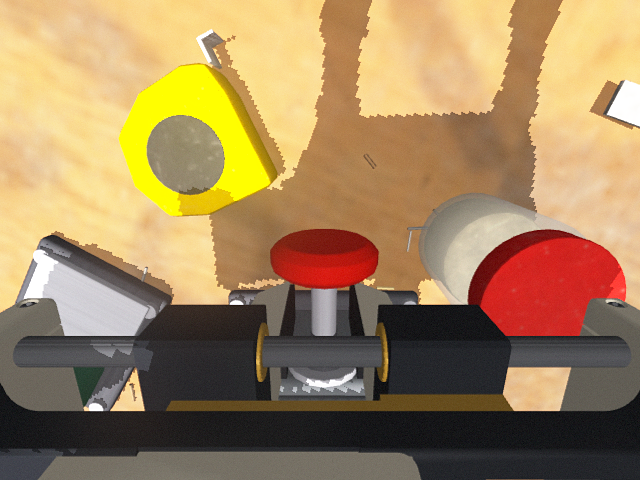

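Emit:
{"op": "step_arm", "data": {"rows": [[[0.1,0,0],0,0.4],[[0.2,0,0],0,0.4],[[0.25,0,0],0,0.4],[[0.3,0,0],0,0.4],[[0.3,0,0],0,0.4]]}}

```text
time: 5.98
position: [545.0, 315.4, 55.6]
orientation: [-0.577, 3.084, 0.002]
wrist_force: [4.9, 2.0, -0.7]
finger_gap: 0.302
```

Emit:
{"op": "step_arm", "data": {"rows": [[[0.05,0,0],0,0.4],[[0.1,0,0],0,0.4],[[0.1,0,0],0,0.4]]}}

```text
time: 6.23
position: [544.4, 315.1, 55.9]
orientation: [-0.575, 3.077, 0.004]
wrist_force: [13.8, 6.8, -8.2]
finger_gap: 0.297
```

Emit:
{"op": "step_arm", "data": {"rows": [[[0.05,0,0],0,0.4],[[0.1,0,0],0,0.4],[[0.15,0,0],0,0.4],[[0.15,0,0],0,0.4]]}}

```text
time: 6.57
position: [538.0, 312.7, 55.7]
orientation: [-0.576, 3.079, 0.004]
wrist_force: [7.5, 3.6, -2.7]
finger_gap: 0.301
```

Emit:
{"op": "step_arm", "data": {"rows": [[[0.06,0,0],0,0.4],[[0.12,0,0],0,0.4],[[0.12,0,0],0,0.4],[[0.12,0,0],0,0.4]]}}

```text
time: 6.9
position: [529.6, 309.5, 54.9]
orientation: [0.579, -3.087, 0.0]
wrist_force: [0.4, -0.7, 0.3]
finger_gap: 0.3
```

```bash
python3 - <<'E'
from h import *
plan((553.6,318.1,50),21.3)
w=env.get_image("wrist")
cv2.imwrite("pics/w7.png",w)
E
```

```text
t 6.9 pos [529.577 309.475  54.901] F [ 0.36  -0.728  0.315] gap 0.29989448760395593 j [ 0.404  0.673  1.473  0.     0.996 -1.537]
tool x [-0.932 -0.362  0.001] y [-0.362  0.932  0.   ] z [-0.001 -0.    -1.   ]
shift units [-0.638 -0.016  0.122] xyaw -158.77287071478787
turn units -0.0121451191313137
```

View pics/w7.png

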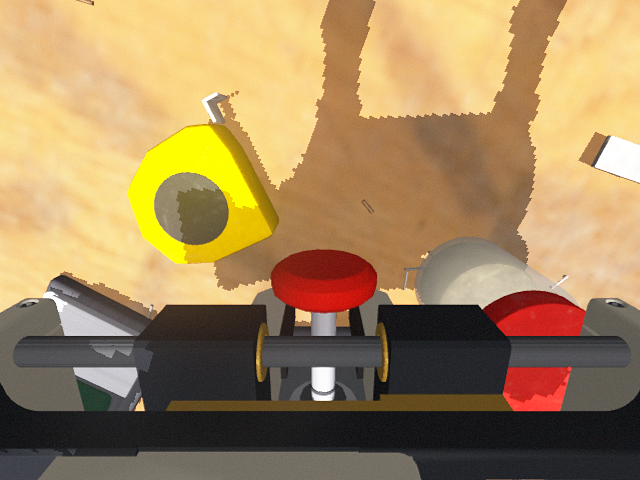

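```bash
python3 - <<'E'
from h import *
k=wray((324,278),68);print(k,np.hypot(*(k[:2]-[529,309.3])))
E
```

```text
[512.775 303.291  68.   ] 17.302307497097534
```

Emit:
{"op": "step_arm", "data": {"rows": [[[-0.12,0,0],0,0.4],[[-0.2,0,0],0,0.4],[[-0.2,0,-0.5],0,0.4],[[-0.2,0,-1],0,0.4],[[-0.2,0,-1.8],0,0.4],[[-0.2,0,-2.5],0,0.4],[[-0.2,0,-2.5],0,0.4]]}}

```text
time: 7.53
position: [540.4, 313.8, 161.2]
orientation: [-0.577, 3.078, 0.004]
wrist_force: [0.7, -0.4, 0.2]
finger_gap: 0.302
```

```bash
python3 - <<'E'
from h import *
# blue pre-contact: 45 mm before knob centre, along yaw 2.3
y=np.radians(2.3);k=np.array([487,-47.])
plan((*(k-45*np.array([np.cos(y),np.sin(y)])),150),2.3)
w=env.get_image("wrist");b=env.get_image("scene")
cv2.imwrite("pics/w8.png",w);cv2.imwrite("pics/p8.png",cv2.resize(b[140:340,220:480],(780,600),interpolation=2))
E
```

```text
t 7.5333 pos [540.434 313.786 161.156] F [ 0.651 -0.361  0.228] gap 0.3019036392818566 j [ 0.403  0.572  1.336  0.     1.223 -1.538]
tool x [-0.932 -0.362 -0.011] y [-0.362  0.932  0.   ] z [ 0.01   0.004 -1.   ]
shift units [ 5.578 -7.559  0.216] xyaw -158.77246936757572
turn units 3.1545884387373775
```

View pics/w8.png

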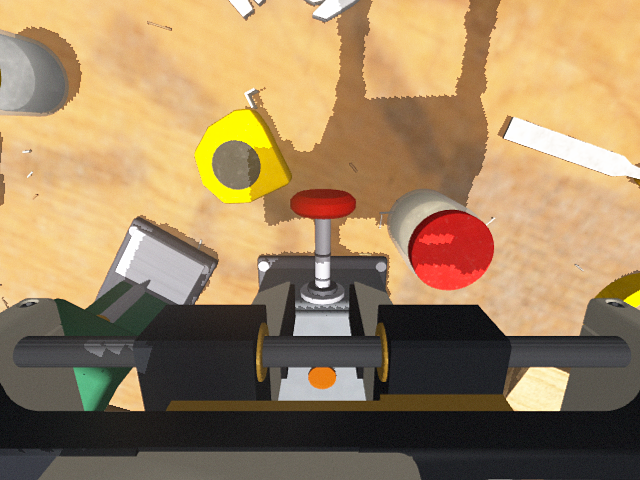

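View pics/p8.png

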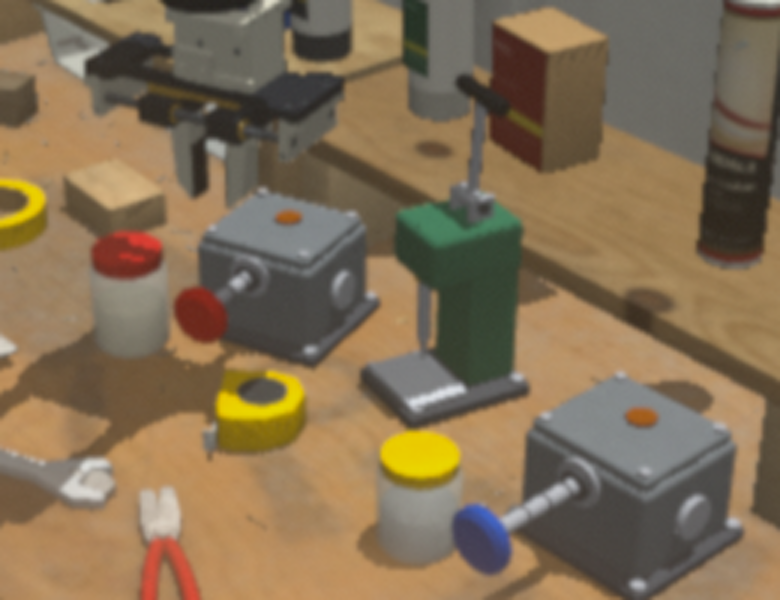

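```bash
python3 - <<'E'
from h import *
k=wray((323,203),68);print(k,np.hypot(*(k[:2]-[529,309.3])))
E
```

```text
[508.197 301.425  68.   ] 22.243846309070573
```

Emit:
{"op": "step_arm", "data": {"rows": [[[0.7,-0.9,0],0.4,0.5],[[1.4,-1.7,0],0.8,0.7],[[2.1,-2.6,0],1.2,0.9],[[2.8,-3.4,0],1.6,1],[[3.5,-4.3,0],2,1],[[4.2,-5.1,0],2.4,1],[[4.9,-6,0],2.8,1],[[5.5,-6.8,0],3.1,1]]}}

```text
time: 8.3
position: [433.5, -6.1, 153.5]
orientation: [0.069, -3.138, -0.001]
wrist_force: [0.0, -1.0, -0.1]
finger_gap: 0.007
```

```bash
python3 - <<'E'
from h import *
y=np.radians(2.3);k=np.array([487,-47.])
plan((*(k-45*np.array([np.cos(y),np.sin(y)])),150),2.3)
E
```

```text
t 8.3 pos [433.458  -6.135 153.494] F [ 0.017 -0.989 -0.062] gap 0.006983113518396846 j [-0.191  0.26   1.869  0.     1.015 -1.806]
tool x [-0.999 -0.044  0.003] y [-0.044  0.999  0.001] z [-0.003  0.001 -1.   ]
shift units [-0.167 -1.075  0.086] xyaw -177.47045439837822
turn units 0.03825760027029427
```

Emit:
{"op": "step_arm", "data": {"rows": [[[0,-0.5,0],0,1],[[-0.1,-1.05,0],0,1],[[-0.1,-1.05,0],0,1],[[-0.1,-1.05,0],0,1]]}}

```text
time: 8.63
position: [440.7, -47.2, 153.6]
orientation: [0.068, -3.139, -0.002]
wrist_force: [0.5, -0.2, -1.1]
finger_gap: 0.002
```

```bash
python3 - <<'E'
from h import *
y=np.radians(2.3);k=np.array([487,-47.])
plan((*(k-45*np.array([np.cos(y),np.sin(y)])),45),2.3)
w=env.get_image("wrist")
cv2.imwrite("pics/w9.png",w)
a=env.get_image("top");cv2.imwrite("pics/t9.png",cv2.resize(a[165:295,345:475],(600,600),interpolation=2))
E
```

```text
t 8.6333 pos [440.716 -47.249 153.606] F [ 0.5   -0.201 -1.129] gap 0.002343901653394929 j [-0.28   0.276  1.845  0.     1.023 -1.894]
tool x [-0.999 -0.043  0.002] y [-0.043  0.999  0.001] z [-0.002  0.001 -1.   ]
shift units [-0.038 -0.043  2.715] xyaw -177.52688302416288
turn units 0.028852829306183974
```

View pics/w9.png

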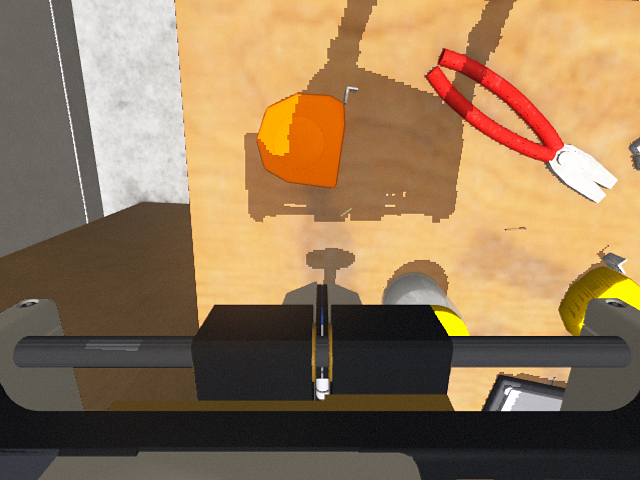

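View pics/t9.png

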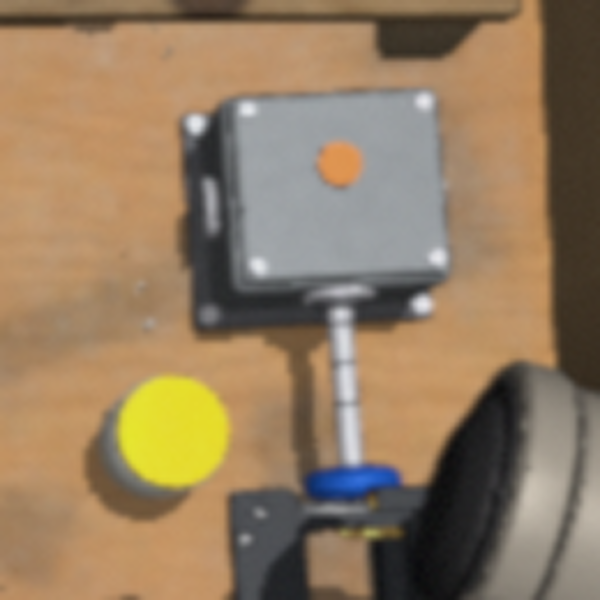

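Emit:
{"op": "step_arm", "data": {"rows": [[[0,0,0.6],0,1],[[0,0,1.2],0,1],[[0,0,1.8],0,1],[[0,0,2.3],0,1],[[0,0,2.6],0,1],[[0,0,2.6],0,1],[[0,0,2.6],0,1]]}}

```text
time: 9.32
position: [440.8, -45.5, 50.2]
orientation: [0.074, -3.139, -0.001]
wrist_force: [0.7, -0.8, 0.2]
finger_gap: 0.005
```

Emit:
{"op": "step_arm", "data": {"rows": [[[-0.2,0,0],0,1],[[-0.4,0,0],0,1],[[-0.5,0,0],0,1],[[-0.6,0,0],0,1],[[-0.6,0,0],0,1]]}}

```text
time: 9.73
position: [466.6, -45.6, 51.2]
orientation: [-0.072, 3.139, -0.001]
wrist_force: [0.4, -0.5, -0.4]
finger_gap: 0.005
```

Emit:
{"op": "step_arm", "data": {"rows": [[[-0.05,0,0],0,1],[[-0.1,0,0],0,1],[[-0.15,0,0],0,1],[[-0.15,0,0],0,1]]}}

```text
time: 10.07
position: [469.3, -45.1, 50.5]
orientation: [0.072, -3.136, -0.001]
wrist_force: [-6.7, -2.2, 6.1]
finger_gap: 0.003
```

Emit:
{"op": "step_arm", "data": {"rows": [[[-0.05,0,0],0,1],[[-0.1,0,0],0,1],[[-0.15,0,0],0,1],[[-0.2,0,0],0,1],[[-0.2,0,0],0,1]]}}

```text
time: 10.48
position: [476.3, -44.7, 50.4]
orientation: [0.071, -3.135, -0.001]
wrist_force: [-4.0, -1.6, 1.0]
finger_gap: 0.006
```

Emit:
{"op": "step_arm", "data": {"rows": [[[-0.05,0,0],0,1],[[-0.1,0,0],0,1],[[-0.12,0,0],0,1],[[-0.12,0,0],0,1]]}}

```text
time: 10.82
position: [483.1, -44.4, 50.4]
orientation: [0.072, -3.139, -0.001]
wrist_force: [-3.3, 0.5, -2.0]
finger_gap: 0.005
```

Emit:
{"op": "step_arm", "data": {"rows": [[[0,0,0],0,1],[[0.2,0,0],0,1],[[0.6,0,0],0,1],[[1.2,0,0],0,1],[[1.8,0,0],0,1],[[1.8,0,-0.8],0,1],[[1.8,0,-1.6],0,1],[[1.8,0,-2.5],0,1]]}}

```text
time: 11.48
position: [411.2, -47.8, 151.5]
orientation: [0.071, -3.14, -0.001]
wrist_force: [1.6, -0.5, 0.2]
finger_gap: 0.006
```

Emit:
{"op": "step_arm", "data": {"rows": [[[0,-0.5,-0.5],0,1],[[0,-0.5,-0.5],0,1]]}}

```text
time: 11.65
position: [416.2, -70.5, 175.3]
orientation: [-0.071, 3.13, -0.008]
wrist_force: [1.1, -0.1, 0.0]
finger_gap: 0.007
```

```bash
python3 - <<'E'
from h import *
plan((0,0,0))
a=env.get_image("top");cv2.imwrite("pics/t10.png",np.hstack([cv2.resize(a[165:295,345:475],(400,400),interpolation=2),cv2.resize(a[160:290,205:335],(400,400),interpolation=2)]))
b=env.get_image("scene")
cv2.imwrite("pics/p10.png",cv2.resize(b[140:340,220:480],(780,600),interpolation=2))
E
```

```text
t 11.65 pos [416.219 -70.548 175.346] F [ 1.12  -0.106  0.014] gap 0.006565217367891133 j [-0.349  0.204  1.875 -0.001  1.051 -1.965]
tool x [-0.999 -0.046 -0.011] y [-0.046  0.999 -0.005] z [ 0.011 -0.005 -1.   ]
shift units [10.361  2.26   4.26 ] xyaw -177.38166462325276
```

View pics/t10.png

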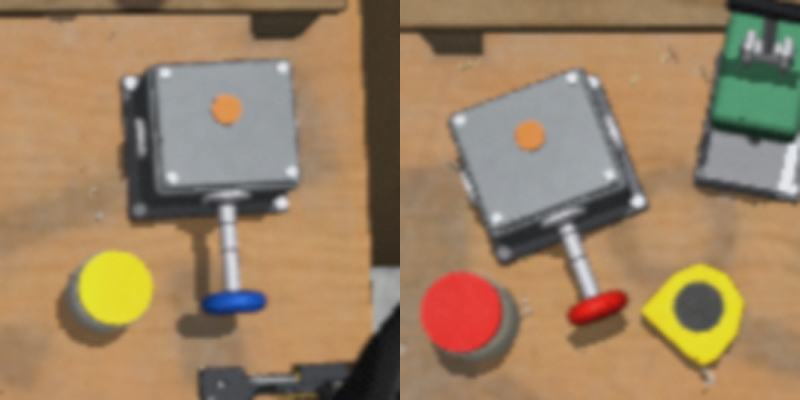

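View pics/p10.png

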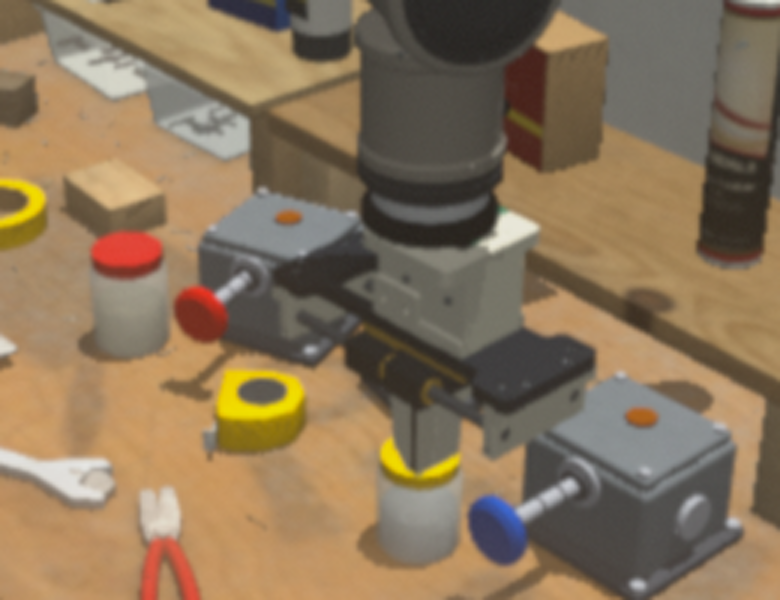

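```bash
python3 - <<'E'
from h import *
b0=plane("top",c2(353,482),68);r0=plane("top",c1(283,428),68)
b=plane("top",(345+234*.325,165+302*.325),68);r=plane("top",(205+198*.325,160+308*.325),68)
print(b-b0,r-r0,np.linalg.norm((r-r0)[:2]))
a=env.get_image("top")
z=cv2.imread("pics/top0.png")
d=cv2.absdiff(a,z).max(2)
for n,(x,y,w) in dict(redjar=(228,264,22),yeljar=(380,261,20),tape=(301,262,22)).items():
    print(n,d[y-w:y+w,x-w:x+w].mean())
P=np.array([681,176,165.]);u=np.array([.983,-.182,0])
for q in(0.52,1.49,1.64):print(q,proj("top",P-85*np.cos(q)*u+[0,0,85*np.sin(q)]))
cv2.imwrite("pics/t11.png",cv2.resize(a[120:250,270:400],(600,600),interpolation=2))
E
```

```text
[14.442  0.543  0.   ] [-16.947  -7.008   0.   ] 18.33827577455778
redjar 7.759297520661157
yeljar 8.9175
tape 9.72055785123967
0.52 [318.514 206.052]
1.49 [324.763 168.608]
1.64 [325.894 162.343]
```

View pics/t11.png

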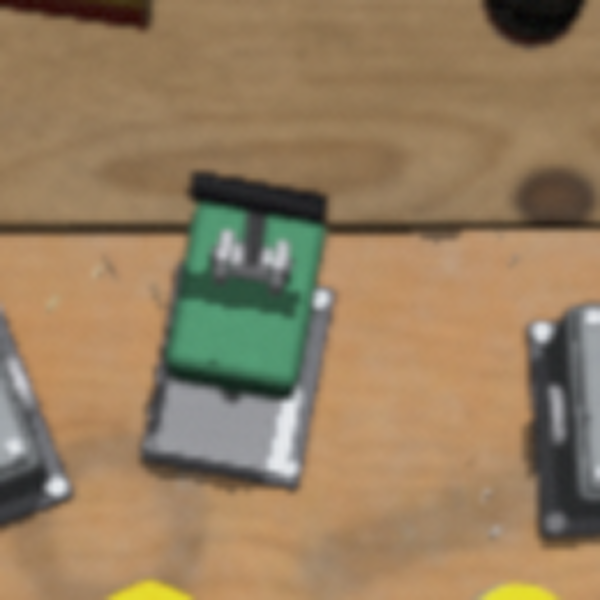

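```bash
python3 - <<'E'
from h import *
def cen(im,box,col):
    x0,y0,x1,y1=box;h=cv2.cvtColor(im,cv2.COLOR_BGR2HSV)[y0:y1,x0:x1].astype(int)
    H,S,V=h[...,0],h[...,1],h[...,2]
    m=((abs(H-113)<12) if col=="b" else ((H<6)|(H>174)))&(S>150)&(V>60)
    n,l,st,c=cv2.connectedComponentsWithStats(m.astype(np.uint8));i=1+st[1:,4].argmax()
    return c[i]+[x0,y0],st[i,4]
t0,s0=cv2.imread("pics/top0.png"),cv2.imread("pics/scene0.png")
t,s=env.get_image("top"),env.get_image("scene")
for col,tb,sb in(("b",(400,245,445,285),(365,300,415,345)),("r",(250,240,285,275),(278,225,306,262))):
    A=cen(t0,tb,col),cen(s0,sb,col),cen(t,tb,col),cen(s,sb,col);print(A)
    p0,p=plane("top",A[0][0],68),plane("top",A[2][0],68)
    q0,q=tri(A[0][0],A[1][0]),tri(A[2][0],A[3][0])
    print(col,p-p0,np.linalg.norm(p-p0),"tri",q0,q,np.linalg.norm(q[0]-q0[0]))
    print(" scene-plane",np.linalg.norm(plane("scene",A[3][0],68)-plane("scene",A[1][0],68)))
E
```

```text
((array([420.646, 269.283]), np.int32(99)), (array([382.281, 312.875]), np.int32(32)), (array([420.371, 262.914]), np.int32(105)), (array([387.441, 310.831]), np.int32(59)))
b [14.616  0.162  0.   ] 14.617174875408859 tri (array([488.824, -43.636,  82.065]), np.float64(5.094278093221656)) (array([503.092, -43.662,  80.269]), np.float64(4.363085401911273)) 14.380507111202746
 scene-plane 12.571404172196562
((array([266.041, 252.467]), np.int32(122)), (array([290.94 , 240.721]), np.int32(215)), (array([268.618, 259.593]), np.int32(123)), (array([287.01, 243.56]), np.int32(207)))
r [-16.409  -5.976   0.   ] 17.462835977693633 tri (array([527.853, 308.689,  70.165]), np.float64(1.0468114615688298)) (array([511.643, 302.455,  71.258]), np.float64(0.4328783479954792)) 17.40201439207165
 scene-plane 15.727330847963678
```

Emit:
{"op": "step_arm", "data": {"rows": [[[-0.6,0.1,0],0,0.4],[[-1.2,0.2,0],0,0.2],[[-1.8,0.3,0],0,0.2],[[-2.4,0.4,0],0,0.2],[[-2.8,0.5,0.3],0,0.2],[[-2.8,0.5,0.3],0,0.2],[[-2.8,0.5,0.3],0,0.2],[[-2.8,0.5,0.3],0,0.2]]}}

```text
time: 12.57
position: [522.8, -42.4, 157.8]
orientation: [0.073, -3.138, -0.001]
wrist_force: [0.0, 0.3, 1.3]
finger_gap: 0.399
```

```bash
python3 - <<'E'
from h import *
plan((500,-45,150),2.3)
w=env.get_image("wrist")
cv2.imwrite("pics/w12.png",w);cv2.imwrite("pics/w12c.png",cv2.resize(w[180:320,240:420],(771,600),interpolation=2))
E
```

```text
t 12.5667 pos [522.764 -42.447 157.821] F [0.016 0.254 1.345] gap 0.39943739656150873 j [-0.227  0.409  1.626 -0.     1.109 -1.844]
tool x [-0.999 -0.046  0.003] y [-0.046  0.999  0.001] z [-0.003  0.001 -1.   ]
shift units [ 0.571 -0.038  0.197] xyaw -177.35287784013465
turn units 0.0578536933108893
```

View pics/w12.png

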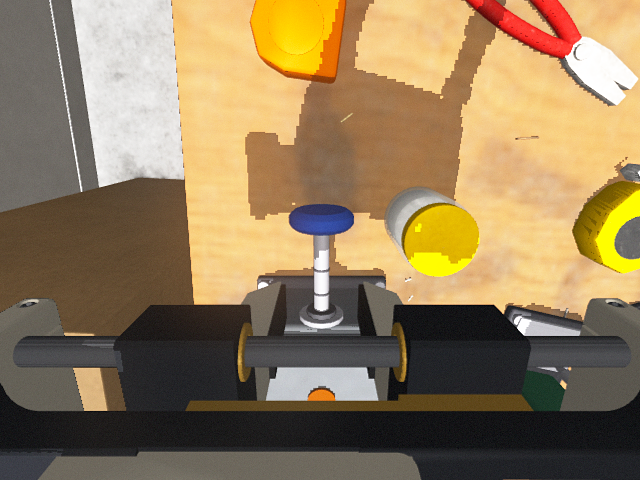

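View pics/w12c.png

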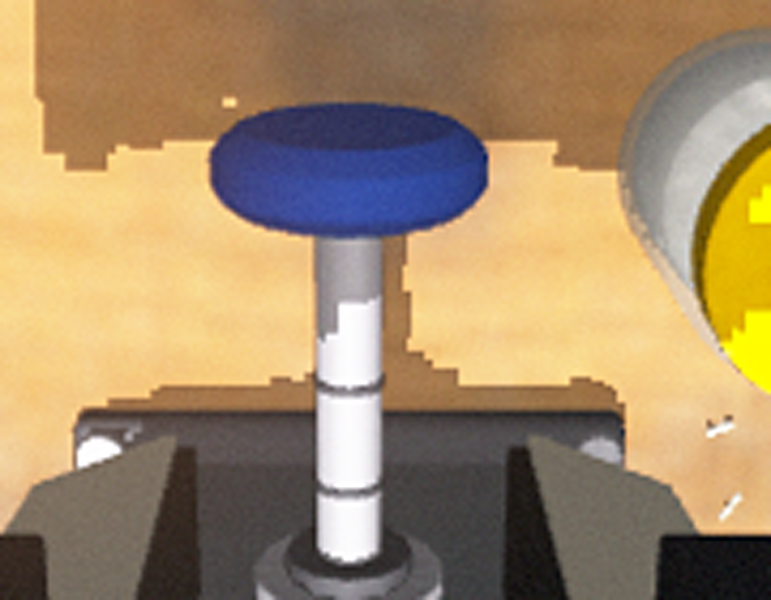

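```bash
python3 - <<'E'
from h import *
f=lambda x,y:(240+x/4.283,180+y/4.286)
K=[wray(f(348,y),74)[0] for y in(386,491,558)];print("g1,g2,entry",K)
print("knob rear-top edge",[wray(f(350,235),z)[0] for z in(80,86,92)], "front",wray(f(350,103),92)[0])
print("knob top mid",wray(f(350,170),92)[0])
print("bush top front edge", [wray(f(348,y),z)[0] for y,z in((525,80),(600,68))])
# project predicted for wrist: knob at 0.020 vs at .025, box centre (633,-41)
E
```

```text
g1,g2,entry [np.float64(542.0248101650305), np.float64(562.6718548021395), np.float64(576.3686865499473)]
knob rear-top edge [np.float64(512.1426184251638), np.float64(510.33884704137927), np.float64(508.5350756575947)] front 487.15465690675035
knob top mid 497.8576662755363
bush top front edge [np.float64(566.3983582748033), np.float64(588.7278571153759)]
```

```bash
python3 - <<'E'
import cv2,numpy as np
a=cv2.imread("pics/w5.png");b=cv2.imread("pics/w8.png")
cv2.imwrite("pics/w58.png",np.hstack([cv2.resize(a[190:310,275:375],(400,480),interpolation=2),cv2.resize(b[190:310,275:375],(400,480),interpolation=2)]))
E
```

```text
(no output)
```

View pics/w58.png

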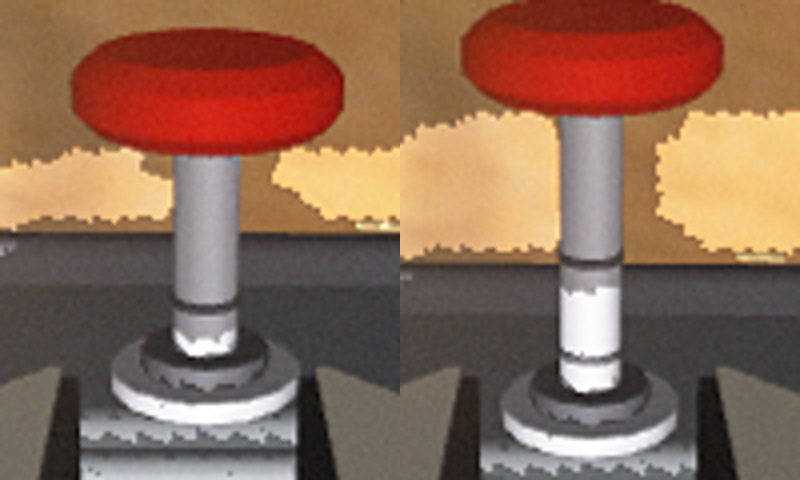

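Emit:
{"op": "step_arm", "data": {"rows": [[[0.6,0,0],0,1],[[1.2,0,0],0,1],[[1.8,0,0],0,1],[[2.1,0,0.2],0,1],[[2.1,0,0.8],0,1],[[2.1,0,1.6],0,1],[[2.1,0,2.4],0,1],[[2.1,0,2.7],0,1]]}}

```text
time: 13.28
position: [437.5, -46.3, 48.4]
orientation: [0.07, -3.137, -0.002]
wrist_force: [-0.6, -0.1, -0.7]
finger_gap: 0.004
```

Emit:
{"op": "step_arm", "data": {"rows": [[[-0.2,0,0],0,1],[[-0.4,0,0],0,1],[[-0.6,0,0],0,1],[[-0.8,0,0],0,1],[[-0.9,0,0],0,1],[[-1,0,0],0,1],[[-1,0,0],0,1]]}}

```text
time: 13.87
position: [481.2, -44.8, 51.2]
orientation: [-0.072, 3.139, -0.001]
wrist_force: [-0.4, -0.1, -0.5]
finger_gap: 0.006
```

Emit:
{"op": "step_arm", "data": {"rows": [[[-0.05,0,0],0,1],[[-0.1,0,0],0,1],[[-0.1,0,0],0,1],[[-0.1,0,0],0,1]]}}

```text
time: 14.2
position: [484.0, -44.6, 50.7]
orientation: [0.072, -3.141, -0.0]
wrist_force: [-0.3, -0.3, 0.6]
finger_gap: 0.006
```

Emit:
{"op": "step_arm", "data": {"rows": [[[-0.05,0,0],0,1],[[-0.1,0,0],0,1],[[-0.1,0,0],0,1],[[-0.1,0,0],0,1]]}}

```text
time: 14.53
position: [488.3, -44.4, 50.7]
orientation: [-0.072, 3.14, 0.0]
wrist_force: [0.8, -0.8, -0.5]
finger_gap: 0.006
```

```bash
cat > m.py <<'E'
from h import *
def cen(im,box,col):
    x0,y0,x1,y1=box;h=cv2.cvtColor(im,cv2.COLOR_BGR2HSV)[y0:y1,x0:x1].astype(int)
    H,S,V=h[...,0],h[...,1],h[...,2]
    m=((abs(H-113)<12) if col=="b" else ((H<6)|(H>174)))&(S>150)&(V>60)
    n,l,st,c=cv2.connectedComponentsWithStats(m.astype(np.uint8));i=1+st[1:,4].argmax()
    return c[i]+[x0,y0],st[i,4]
def rep(tag):
    t0=cv2.imread("pics/top0.png");t=env.get_image("top");cv2.imwrite(f"pics/{tag}.png",t)
    for col,tb in(("b",(400,245,445,285)),("r",(250,240,285,275))):
        A,B=cen(t0,tb,col),cen(t,tb,col);print(col,A,B,plane("top",B[0],68)-plane("top",A[0],68))
E
python3 - <<'E'
from m import *
rep("t13")
a=cv2.imread("pics/t13.png");z=cv2.imread("pics/top0.png")
cv2.imwrite("pics/t13c.png",np.hstack([cv2.resize(i[215:285,395:445],(400,560),interpolation=2) for i in(z,a)]))
s=env.get_image("scene");cv2.imwrite("pics/s13c.png",cv2.resize(s[250:350,360:480],(720,600),interpolation=2))
E
```

```text
Traceback (most recent call last):
  File "m.py", line 11, in rep
    A,B=cen(t0,tb,col),cen(t,tb,col);print(col,A,B,plane("top",B[0],68)-plane("top",A[0],68))
                       ~~~^^^^^^^^^^
  File "m.py", line 6, in cen
    n,l,st,c=cv2.connectedComponentsWithStats(m.astype(np.uint8));i=1+st[1:,4].argmax()
                                                                      ~~~~~~~~~~~~~~~^^
ValueError: attempt to get argmax of an empty sequence
```

Emit:
{"op": "step_arm", "data": {"rows": [[[0.3,0,0],0,1],[[0.8,0,0],0,1],[[1.4,0,0],0,1],[[1.9,-0.3,0],0,1],[[1.9,-0.5,-0.8],0,1],[[1.9,-0.5,-1.6],0,1],[[1.9,-0.5,-2.5],0,1],[[1.9,-0.5,-3],0,1]]}}

```text
time: 15.25
position: [414.1, -68.4, 174.1]
orientation: [-0.071, 3.136, -0.002]
wrist_force: [1.2, -0.1, 0.8]
finger_gap: 0.001
```

```bash
python3 - <<'E'
from m import *
rep("t14")
a=cv2.imread("pics/t14.png");z=cv2.imread("pics/top0.png")
cv2.imwrite("pics/t14c.png",np.hstack([cv2.resize(i[215:285,395:445],(400,560),interpolation=2) for i in(z,a)]))
s=env.get_image("scene");cv2.imwrite("pics/s14c.png",cv2.resize(s[250:350,360:480],(720,600),interpolation=2))
E
```

```text
b (array([420.646, 269.283]), np.int32(99)) (array([420. , 260.5]), np.int32(100)) [20.173  0.838  0.   ]
r (array([266.041, 252.467]), np.int32(122)) (array([268.717, 259.467]), np.int32(120)) [-16.119  -6.2     0.   ]
```

View pics/t14c.png

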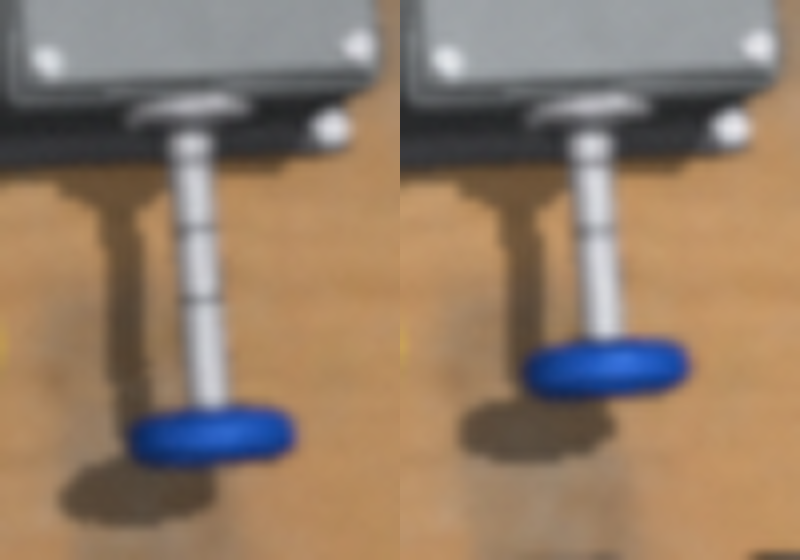

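View pics/s14c.png

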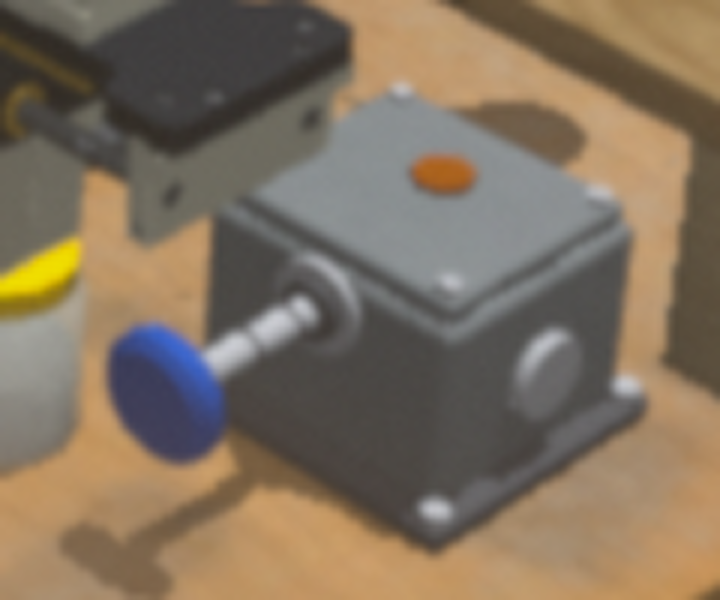

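```bash
python3 - <<'E'
from m import *
plan((538,312.5,165),21.2)
E
```

```text
t 15.35 pos [415.139 -68.667 174.16 ] F [-0.166 -0.005 -0.841] gap 0.00644177770118562 j [-0.347  0.205  1.877  0.     1.051 -1.963]
tool x [-0.999 -0.046 -0.008] y [-0.046  0.999 -0.003] z [ 0.008 -0.003 -1.   ]
shift units [-3.502  9.38   0.227] xyaw -177.38322695859694
turn units -3.0972044930994875
```

Emit:
{"op": "step_arm", "data": {"rows": [[[-0.2,0.9,0],-0.3,0.6],[[-0.5,1.8,0],-0.7,0.4],[[-0.8,2.7,0],-1,0.4],[[-1.1,3.6,0],-1.4,0.4],[[-1.4,4.5,0],-1.7,0.4],[[-1.8,5.4,0],-2.1,0.4],[[-2.2,6.3,0],-2.4,0.4],[[-2.6,7.2,0],-2.8,0.4]]}}

```text
time: 16.02
position: [503.5, 226.5, 169.5]
orientation: [0.533, -3.095, 0.0]
wrist_force: [1.3, -0.7, -0.9]
finger_gap: 0.3
```

```bash
python3 - <<'E'
from m import *
plan((538,312.5,165),21.2)
E
```

```text
t 16.0167 pos [503.526 226.548 169.502] F [ 1.292 -0.69  -0.901] gap 0.30004926691583245 j [ 0.284  0.443  1.534 -0.     1.166 -1.628]
tool x [-0.942 -0.334  0.001] y [-0.334  0.942  0.   ] z [-0.001 -0.    -1.   ]
shift units [-1.531  1.737  0.11 ] xyaw -160.468798652998
turn units -0.27813310883299874
```

Emit:
{"op": "step_arm", "data": {"rows": [[[-0.6,0.7,0],-0.3,0.4],[[-1.2,1.4,0],-0.3,0.4],[[-1.5,1.75,0],-0.3,0.4],[[-1.5,1.75,0],-0.3,0.4],[[-1.5,1.75,0],-0.3,0.4]]}}

```text
time: 16.43
position: [536.4, 311.0, 168.8]
orientation: [0.581, -3.085, 0.001]
wrist_force: [1.2, -0.9, 0.1]
finger_gap: 0.3
```

```bash
python3 - <<'E'
from m import *
plan((538,312.5,52),21.2)
w=env.get_image("wrist");cv2.imwrite("pics/w15.png",w)
E
```

```text
t 16.4333 pos [536.365 311.014 168.793] F [ 1.218 -0.868  0.094] gap 0.3002914377821765 j [ 0.402  0.564  1.328 -0.     1.253 -1.541]
tool x [-0.932 -0.364  0.003] y [-0.364  0.932 -0.   ] z [-0.002 -0.001 -1.   ]
shift units [-0.059  0.021  2.92 ] xyaw -158.678913192569
turn units 0.020181134571833088
```

View pics/w15.png

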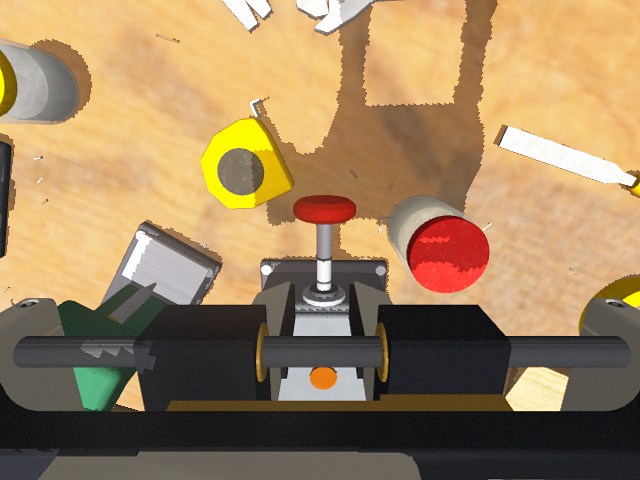

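Centred on the rod (column ≈ 324). Descend, 3 mm further back, then pull gently.

Emit:
{"op": "step_arm", "data": {"rows": [[[-0.08,0,0.4],0,0.4],[[-0.08,0,0.9],0,0.4],[[-0.08,0,1.4],0,0.4],[[-0.08,0,1.9],0,0.4],[[-0.08,0,2.4],0,0.4],[[-0.08,0,2.8],0,0.4],[[-0.08,0,2.9],0,0.4],[[-0.08,0,2.9],0,0.4]]}}

```text
time: 17.15
position: [539.1, 310.1, 53.6]
orientation: [0.576, -3.085, 0.001]
wrist_force: [0.0, -0.3, -0.1]
finger_gap: 0.299
```

Emit:
{"op": "step_arm", "data": {"rows": [[[0.05,0,0],0,0.4],[[0.1,0,0],0,0.4],[[0.15,0,0],0,0.4],[[0.2,0,0],0,0.4],[[0.2,0,0],0,0.4]]}}

```text
time: 17.57
position: [532.4, 308.8, 55.5]
orientation: [-0.579, 3.087, 0.0]
wrist_force: [0.5, 0.3, 0.4]
finger_gap: 0.3
```

Emit:
{"op": "step_arm", "data": {"rows": [[[0.05,0,0],0,0.4],[[0.1,0,0],0,0.4],[[0.14,0,0],0,0.4],[[0.14,0,0],0,0.4],[[0.14,0,0],0,0.4]]}}

```text
time: 17.98
position: [527.8, 307.0, 55.0]
orientation: [-0.578, 3.087, 0.001]
wrist_force: [1.4, -0.8, 1.3]
finger_gap: 0.3
```

Emit:
{"op": "step_arm", "data": {"rows": [[[-0.12,0,0],0,0.4],[[-0.22,0,0],0,0.4],[[-0.22,0,-0.5],0,0.4],[[-0.22,0,-1],0,0.4],[[-0.22,0,-1.8],0,0.4],[[-0.22,0,-2.5],0,0.4],[[-0.22,0,-3],0,0.4]]}}

```text
time: 18.57
position: [536.3, 310.3, 177.3]
orientation: [-0.578, 3.086, 0.001]
wrist_force: [0.7, 0.5, -0.6]
finger_gap: 0.299
```

Emit:
{"op": "step_arm", "data": {"rows": [[[0.9,0,0],0,0.4],[[1.8,0,0],0,0.4],[[2.7,0,0],0,0.4],[[3.6,0,0],0,0.4],[[3.6,0,0],0,0.4],[[3.6,0,0],0,0.4]]}}

```text
time: 19.07
position: [400.1, 257.5, 175.0]
orientation: [0.579, -3.087, 0.0]
wrist_force: [-0.1, -0.7, -0.0]
finger_gap: 0.301
```

```bash
python3 - <<'E'
from m import *
plan((0,0,0))
rep("t16")
a=cv2.imread("pics/t16.png")
cv2.imwrite("pics/t16c.png",cv2.resize(a[140:300,200:460],(800,492),interpolation=2))
s=env.get_image("scene");cv2.imwrite("pics/s16c.png",cv2.resize(s[140:340,220:480],(780,600),interpolation=2))
E
```

```text
t 19.0667 pos [400.087 257.464 174.997] F [-0.129 -0.704 -0.014] gap 0.30099084318397745 j [ 0.41   0.305  1.734  0.     1.104 -1.531]
tool x [-0.932 -0.362  0.001] y [-0.362  0.932  0.   ] z [-0.001 -0.    -1.   ]
shift units [11.651 -2.375  4.383] xyaw -158.7578512293936
b (array([420.646, 269.283]), np.int32(99)) (array([420.04 , 260.525]), np.int32(99)) [20.114  0.747  0.   ]
r (array([266.041, 252.467]), np.int32(122)) (array([268.983, 260.492]), np.int32(120)) [-18.473  -6.82    0.   ]
```

View pics/t16c.png

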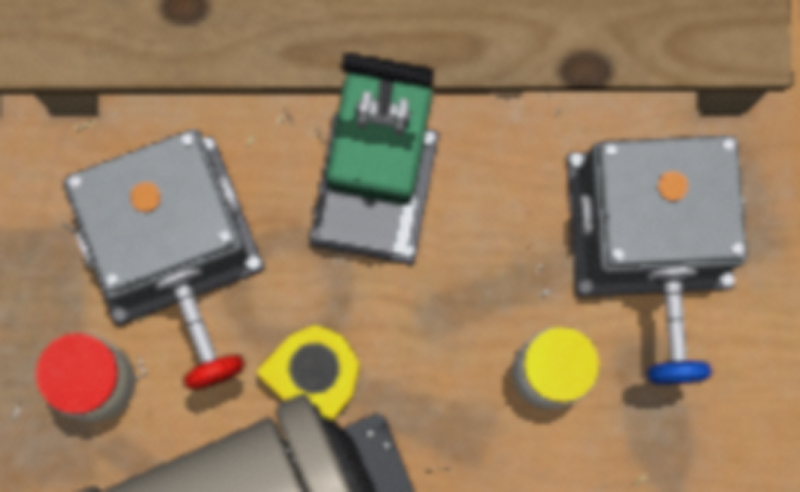

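View pics/s16c.png

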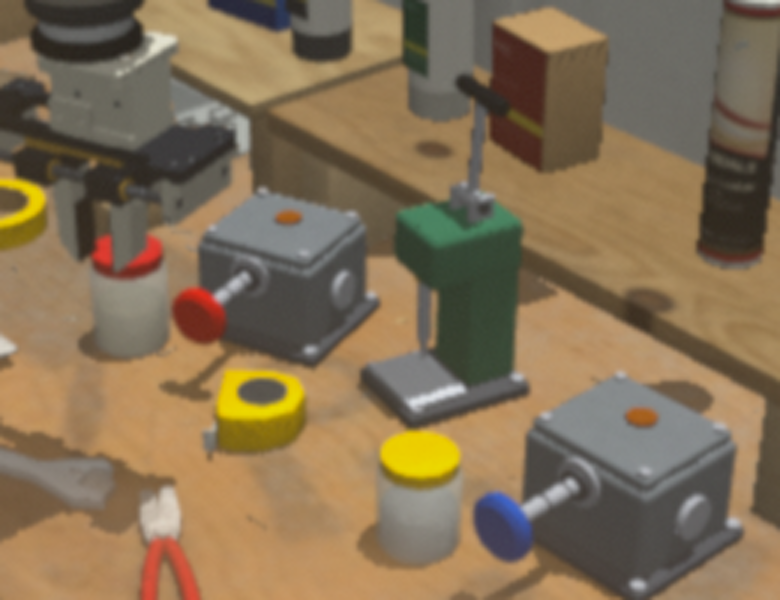

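```bash
python3 -c "
from plant import env
print(env.finish_job())"
```

```text
the job is handed in; nothing more can be done
None
```

The rig is parked: the lift lever is up at its stop, and both rods are at their middle click. I handed the job in at about 19 s, and `finish_job` gave no verdict.

- **Lever:** I pushed the bar up with closed fingers until the force rose to 38 N at the stop. In the top image the bar afterwards sat where 1.2 rad predicts.
- **Red rod:** I pulled it out by hooking the fingers behind the knob. The first pull left it at about 17.4 mm, too near the 16.5 mm limit, so I pulled it a little further. The last top image shows 19.7 mm.
- **Blue rod:** I pushed it in from the front of the knob. The first push moved it only about 14.5 mm, roughly 25 mm on the scale, so it had not settled at the click. A second gentle push brought its travel to 20.1 mm, about 19.9 mm on the scale. The tool force stayed near zero during that push, which doesn't fit with the knob having stopped short.
- **Disagreeing checks:** Before the corrections, the wrist-camera view of the red rod gave 18 mm from its grooves and 22 mm from the knob. The scene-camera estimates came out about 2 mm shorter than the top ones for both rods. I relied on the top camera for the final values.
- **Jars and tape measure:** They look unmoved and upright in the before and after pictures. I compared these by eye, not by measurement. At hand-in the arm was clear of everything, with no force on the tool.

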